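# Hold the spring-return lock of the weld bay turned with the long key

### The job

Take the longest of the three look-alike keys out of the key rack and push it fully into the slot of the lock station, working it past the sticky pins. Then turn it a quarter clockwise, as far as it will go, and finish still gripping the key and holding it turned against the spring. Leave the two other keys in the rack and the other things on the bench where they are.

Things in the scene. Friction and masses are not known exactly. Their poses are not given: they have to be found in the camera images.
- key_long: the longest (tallest) of three look-alike keys standing upright, handle up, in the key rack. Origin: centre of its lower tip; z up towards the handle, x along the width of bit and handle. From the tip up: a brass bit 22 (x) x 8 (y) x 14 mm, its lower edges rounded by about 4 mm down to a flat of 14 x 4 mm that it stands on; a round 8 mm shank up to 48 mm; a flat steel handle 32 (x) x 10 (y) x 34 mm from 48 to 82 mm. About 70 g. The same after a half turn about z.
- key_mid: look-alike key, same bit and handle, but the handle begins 30 mm above the tip (64 mm tall): too short to reach the barrel. Origin and axes as key_long
- key_short: look-alike key, the handle begins 18 mm above the tip (52 mm tall): too short. Origin and axes as key_long
- rack: black plastic key rack, fixed, 170 (x) x 50 (y) x 26 mm high. Origin: centre of its underside. Three pockets 16 mm deep (1.6 mm wider than the bits in all) at x = -58, 0 and 58 mm; the keys stand in them with their x along the rack's x, in any order
- station: lock station, a grey sheet-metal box fixed to the bench, 130 (x) x 160 (y) x 75 mm high, with a key slot in a steel plate in the middle of its top. Origin: centre of its underside. The slot runs along its x
- mouth (a point): centre of the key slot at the top face of the station (75 mm above the bench), axes as the station. The slot is 25.2 mm along x and 10.2 mm along y (3.2 and 2.2 mm more than the bit in all), with a 3 mm chamfered lip, and goes 20 mm straight down; the key can be turned only when its bit is wholly below that
- seat (a point): bottom of the lock barrel, 40 mm straight below mouth: here the tip of the long key rests when it is fully in (its handle is then 8 mm above the station's top). In the last 20 mm two sticky sprung pins at the ends of the slot, 13 and 9 mm above the bottom, catch the bit: some 4 to 15 N of downward push, with a little twisting to and fro, takes the key past them
- barrel (a joint): turn of the lock barrel under the slot, rad: 0 at rest, lined up with the slot, growing clockwise seen from above, stop at 1.6. The key's play in it is about 0.1 rad, so the key turns that much further than the barrel. A spring (0.04 Nm at 0, 0.12 Nm at the stop) turns it back to 0 when the key is let go
- can_a: bystander: white spray can, 60 mm across, 165 mm tall, origin under its centre
- can_b: bystander: yellow spray can, 60 mm across, 150 mm tall, origin under its centre
- spool: bystander: spool of welding wire lying flat, 100 mm across, 45 mm high, origin under its centre
- carton: bystander: cardboard carton 100 x 140 x 60 mm high, origin under its centre
- bush: bystander: brass bush standing on end, 30 mm across, 30 mm high, origin under its centre, between rack and station
- wrench: bystander: open-ended wrench 160 mm long lying between rack and station, origin under its middle
- block: bystander: dark steel block, 50 mm, origin under its centre
Not all that is in view belongs to the job. Leave any blue, green or purple look-alike of the key_mid alone.

How it is judged:
By the outcome, as a careful person would: the job done as asked, in the order asked, and still so for the second after the job is handed in, while the arm keeps its last pose, push and grip.
It also fails if it takes over 58 s, if anything falls off the work surface, if the arm or the gripper's body presses on something with over 40 N, if the wrist force passes 120 N, or if a joint passes its speed limit or range.

### The arm

A 6-joint arm with a two-finger parallel gripper is mounted at the origin on the work surface. World frame = base frame: x ahead of the robot, y to its left, z up, the work surface at z = 0. Lengths are in m, angles in rad, forces in N, time in s.
With the tool pointing down it reaches from about 0.35 to 0.85 m from the base axis. Payload 8.1 kg.
Tool frame: the origin (TCP) lies on the centre line of the jaws, within the pads' length; the fingertips stand 14 mm ahead of it and the grasp point (between the pads) lies 5 mm behind it; z points along the fingers, y is the direction in which the jaws open and shut (so a half turn about z gives the same grasp; the last joint's range is limited). The gripper opens to 93 mm and grips with 3 to 60 N. Pads are 15 mm wide; open, the fingers measure 128 mm over their backs; the gripper's body (75 mm by 188 mm) begins 65 mm behind the grasp point.
Start: joints at [1.085, 0.13, 1.488, -0, 1.523, -0.085], TCP at [0.234, 0.552, 0.233] pointing down, gripper open.
Joint ranges: [-2.96, 2.96], [-0.89, 2.26], [0.02, 2.5], [-1.34, 4.48], [0, 2.73], [-2.66, 2.66]. Speed limits (rad/s): [2.39, 2.39, 2.79, 3.14, 3.14, 3.14].

### API

Orientations are given as a rotation vector (axis times angle).
In Python, from plant import robot gives the robot as it stands.
- The arm moves only by the tool jog_arm, never from a script. Its argument "steps" is a list of rows, each a list of 7 numbers: the closure, from 0 (fully open) to 1 (shut), then the shift along the tool's x, y, z in m, then the turn, a rotation vector about the tool's x, y, z in rad. In form: [[jaw, tx, ty, tz, rx, ry, rz], ...]. A call has 1 to 5 rows; each row is the pose to reach, as a shift and turn from the pose measured when the call began, along the tool's axes at that moment; what a row does not reach only later rows make up. A row lasts 1/8 s, in which the tool goes at most 62.5 mm and 10.7 degrees, less where a joint would pass 70% of its speed; a pose out of reach is approached as far as the arm can. A call with a gripper value outside its range is refused whole. The fingers move at their own pace and stop on an object; "force" is the grip in N (left out, the last holds). Time passes only in rows, so rows that repeat a pose let the fingers close. It gives the time, the measured TCP pose, the force and the opening at its end, in the units of the state.
- robot.read_state(): the state, without advancing time (a new reading comes with each control period).
- robot.read_camera(name): name is "scene" or "top" or "wrist"; returns a dict with "image" (400x640x3 uint8, red, green, blue), "mtx" (3x3 intrinsics, pixels), "D" ([k1, k2, p1, p2, k3] as OpenCV has them; the pictures are not rectified), "extrinsics" (4x4, takes a point from camera to world coordinates); the wrist camera has in their place "tool_from_camera" (4x4, takes a point from camera to tool coordinates, whose origin is the TCP and whose axes are the flange's). Camera axes: x right, y down, z forward; pixel columns grow to the right and rows downward; lengths in m; the calibration is good to about 2 mm. A picture is of the moment at which its call begins: read the wrist's pose just before it. There is no depth.
- robot.close_job(): hands the job in, once; it reports no verdict.
The state is a dict: "t": time; "q": joint angles; "dq": joint speeds; "joint_torque": joint torques, N m; "tool_pos": TCP position; "orientation": TCP orientation; "force": force on the tool from outside, world axes, zero at the start; "wrist_torque": the same for the moment, N m; "opening": finger opening in m.
Only numpy, scipy, OpenCV 4.12 (cv2) and the standard library are available. Lean on these libraries where they do the work, as an engineer would, in place of code of your own. Each camera call takes 0.05 s, during which the arm holds its last target.

## Working session

There is one attempt and no reset: what is moved stays moved. The work goes in short steps, Python scripts to look and compute and a tool call to move; the robot and the scene stay as the last step left them, time stands still between calls to the robot, and variables do not carry over. Pictures are saved under pics/ and viewed, and the job is handed in when it is done.

Besides the shell and the picture viewer there is one more tool, called after ">>>" in YAML: its name, and indented under it one key for each argument. jog_arm: Moves the arm, as the interface text tells. Its arguments: {"type":"object","properties":{"steps":{"type":"array"},"force":{"type":"number"}},"required":["steps"]}

```bash
ls; mkdir -p pics
python3 - <<'E'
from plant import robot
import cv2,numpy as np
s=robot.read_state();print(s)
for n in ["scene","top","wrist"]:
    c=robot.read_camera(n);cv2.imwrite(f"pics/{n}0.png",c["image"][:,:,::-1])
    print(n,c["mtx"].tolist(),c["D"],c.get("extrinsics",c.get("tool_from_camera")))
E
```

```text
pics
{'t': 0.0, 'q': array([ 1.08460240e+00,  1.31152457e-01,  1.48924105e+00,  7.07170458e-06,
        1.52299111e+00, -8.54314884e-02]), 'dq': array([ 5.87848455e-04,  1.86065102e-04,  1.96381840e-03, -1.48958369e-04,
       -9.89824660e-05, -9.19477722e-04]), 'joint_torque': array([ 1.45286343e-03, -5.59847188e+01, -4.91762817e+01,  7.70515809e-02,
        3.54996650e-02, -1.45638664e-04]), 'tool_pos': array([0.23382036, 0.55199445, 0.23161361]), 'orientation': array([-6.25210224e-01, -3.07822880e+00,  2.69706462e-03]), 'force': array([-0.15276572,  0.48602622, -0.60886247]), 'wrist_torque': array([ 0.02111752, -0.02739429, -0.02341284]), 'opening': 0.09318474242037136}
scene [[449.8028212499414, 0.0, 315.6097333408129], [0.0, 449.8028212499414, 204.91357340574362], [0.0, 0.0, 1.0]] [-0.0009073  0.         0.         0.         0.       ] [[-0.42636424  0.67903136 -0.5976035   1.22757021]
 [ 0.90453124  0.32448626 -0.276644    0.2898163 ]
 [ 0.00606417 -0.65850215 -0.75255442  0.85972677]
 [ 0.          0.          0.          1.        ]]
top [[469.18173350628376, 0.0, 322.9485961215712], [0.0, 469.18173350628376, 202.36140235313093], [0.0, 0.0, 1.0]] [-0.13050324  0.          0.          0.          0.        ] [[ 0.00403694 -0.98690908  0.1612271   0.3732047 ]
 [-0.99994511 -0.00554286 -0.00889168  0.02353553]
 [ 0.00966894 -0.16118236 -0.98687728  1.36290248]
 [ 0.          0.          0.          1.        ]]
wrist [[337.5224026002976, 0.0, 322.50167414195664], [0.0, 337.5224026002976, 197.55073487123227], [0.0, 0.0, 1.0]] [-0.02445747  0.          0.          0.          0.        ] [[-5.76204709e-04 -9.63012940e-01 -2.69454532e-01  7.48493379e-02]
 [ 9.99999726e-01 -6.79967033e-04  2.91746812e-04 -2.73102160e-04]
 [-4.64176154e-04 -2.69454290e-01  9.63013069e-01 -1.52878242e-01]
 [ 0.00000000e+00  0.00000000e+00  0.00000000e+00  1.00000000e+00]]
```

View pics/scene0.png

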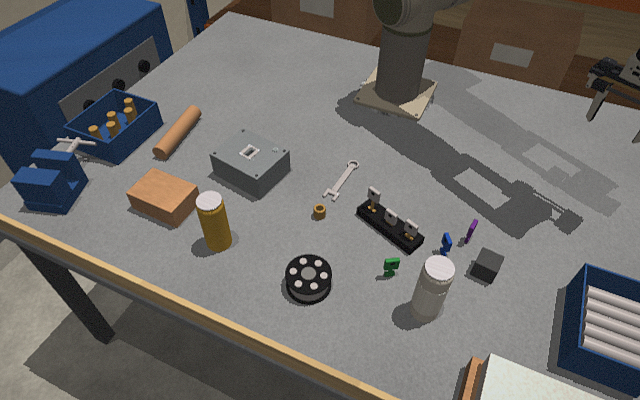

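View pics/top0.png

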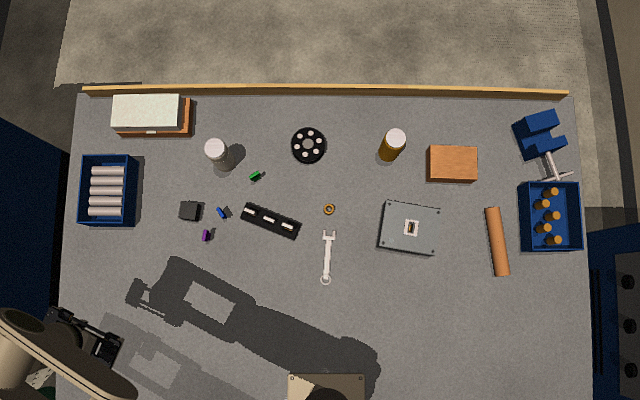

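View pics/wrist0.png

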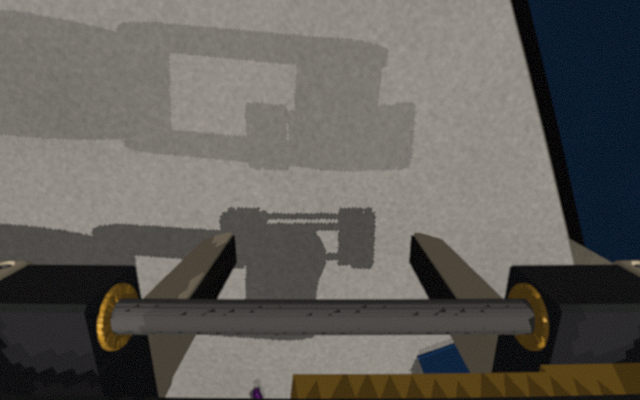

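The scene view shows the rack with keys at about (373,197), (391,216) and (411,230). The station slot is at (250,152), the coloured look-alikes are around (391,265), (446,243) and (471,230), and the cans and spool are nearby. In the top view the keys are at (250,211), (268,219) and (288,227), and the slot is at (411,227). Next I'll enlarge these areas.

Run:
```python
import cv2,numpy as np
a=cv2.imread("pics/scene0.png");b=cv2.imread("pics/top0.png")
r=lambda im,x,y,w,h,f:cv2.resize(im[y:y+h,x:x+w],None,fx=f,fy=f,interpolation=cv2.INTER_CUBIC)
A=r(a,350,175,80,80,5);B=r(b,235,195,80,50,5)
C=r(a,205,120,90,80,4);D=r(b,370,190,80,75,4)
out=np.zeros((740,800,3),np.uint8)
out[:400,:400]=A;out[:250,400:]=B;out[400:720,:360]=C;out[400:700,400:720]=D
cv2.imwrite("pics/crop0.png",cv2.resize(out,(648,600)))
```

```text
(no output)
```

View pics/crop0.png

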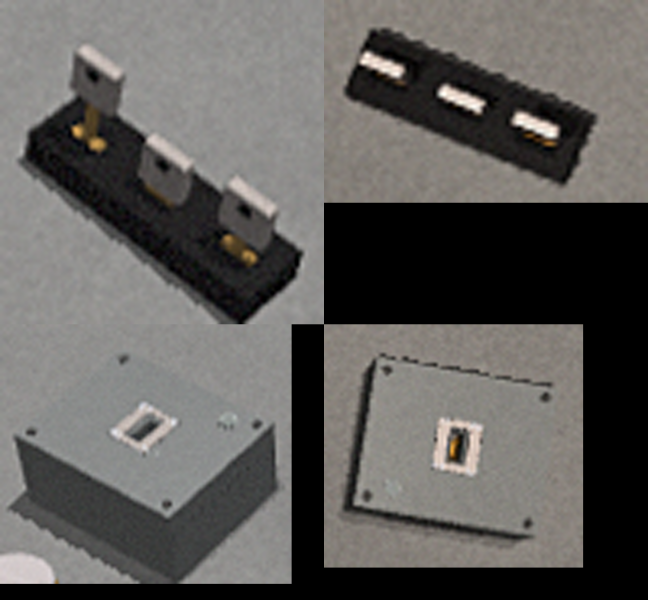

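Candidates for key_long are scene (373,197), (391,216) and (411,230). The one at (373,197) fits: it has a long visible brass shank and stands clearly tallest, and it matches (288,227) in the top view. The crop confirms this. I'll check by triangulating all three.

```bash
cat > h.py <<'E'
import cv2,numpy as np
from plant import robot
from scipy.spatial.transform import Rotation as R
def cam(n):
    s=robot.read_state();c=robot.read_camera(n)
    if n=="wrist":
        T=np.eye(4);T[:3,:3]=R.from_rotvec(s["orientation"]).as_matrix();T[:3,3]=s["tool_pos"]
        c["extrinsics"]=T@c["tool_from_camera"]
    return c
def ray(c,p):
    u=cv2.undistortPoints(np.array([[p]],float),c["mtx"],c["D"])[0,0]
    E=np.array(c["extrinsics"]);d=E[:3,:3]@np.array([u[0],u[1],1]);return E[:3,3],d/np.linalg.norm(d)
def plane(c,p,z):
    o,d=ray(c,p);return o+d*(z-o[2])/d[2]
def tri(c1,p1,c2,p2):
    o1,d1=ray(c1,p1);o2,d2=ray(c2,p2)
    s=np.linalg.lstsq(np.array([d1,-d2]).T,o2-o1,rcond=None)[0]
    a=o1+d1*s[0];b=o2+d2*s[1];return (a+b)/2,np.linalg.norm(a-b)
def proj(c,P):
    T=np.linalg.inv(c["extrinsics"]);r,_=cv2.Rodrigues(T[:3,:3])
    return cv2.projectPoints(np.array(P,float).reshape(-1,1,3),r,T[:3,3],c["mtx"],c["D"])[0].reshape(-1,2)
def blobs(c,mask,roi,amin):
    x,y,w,h=roi;m=np.zeros_like(mask);m[y:y+h,x:x+w]=mask[y:y+h,x:x+w]
    out=[]
    for k in cv2.findContours(m,cv2.RETR_EXTERNAL,cv2.CHAIN_APPROX_NONE)[0]:
        if cv2.contourArea(k)>=amin: out.append((cv2.minAreaRect(k),cv2.contourArea(k)))
    return out
E
python3 - <<'E'
from h import *
t=cam("top");s=cam("scene")
wm=(t["image"].min(2)>170).astype(np.uint8)*255
for b in blobs(t,wm,(235,195,80,50),5):print("key",b)
for b in blobs(t,wm,(395,210,40,35),5):print("plate",b)
# key tops in scene: crop->pixel: hand-picked centre of top edge bright strip
g=s["image"].min(2)
wm2=(g>165).astype(np.uint8)*255
for b in blobs(s,wm2,(355,180,75,60),3):print("s key",b)
for b in blobs(s,wm2,(230,140,40,30),3):print("s plate",b)
E
```

```text
key (((286.7068786621094, 225.48275756835938), (9.841852188110352, 2.5997347831726074), 21.801410675048828), 17.5)
key (((268.5000305175781, 219.00003051757812), (9.838699340820312, 2.2360680103302), 26.56505012512207), 14.0)
key (((248.87928771972656, 210.5517120361328), (9.47046184539795, 2.5997347831726074), 21.801406860351562), 15.5)
plate (((410.7399597167969, 227.32000732421875), (12.869343757629395, 15.980613708496094), 8.130102157592773), 174.0)
s key (((411.8200378417969, 222.74000549316406), (12.20000171661377, 2.6000003814697266), 36.869895935058594), 21.0)
s key (((391.3800354003906, 211.66000366210938), (11.400001525878906, 2.6000001430511475), 36.869895935058594), 19.5)
s key (((374.1922607421875, 189.46153259277344), (10.816654205322266, 2.2188007831573486), 33.6900634765625), 16.0)
s plate (((249.02757263183594, 151.03103637695312), (11.875503540039062, 17.605642318725586), 48.366458892822266), 135.5)
```

```bash
python3 - <<'E'
from h import *
t=cam("top");s=cam("scene")
for n,a,b in [("L",(286.7,225.5),(374.2,189.5)),("M",(268.5,219),(391.4,211.7)),("R",(248.9,210.55),(411.8,222.7)),("plate",(410.74,227.3),(249.0,151.0))]:
    print(n,tri(t,a,s,b))
# rack top-face corners in top img (from crop, approx)
for p in [(247,202),(301,222),(297,239),(241,219)]: print(plane(t,p,0.026))
# station top corners at z .075
E
python3 - <<'E'
import cv2
b=cv2.imread("pics/top0.png")
cv2.imwrite("pics/st0.png",cv2.resize(b[190:265,370:450],None,fx=8,fy=8,interpolation=cv2.INTER_NEAREST)[:600])
E
```

```text
L (array([0.51624841, 0.11079731, 0.09279193]), np.float64(0.0005993345104871227))
M (array([0.53755253, 0.16433926, 0.06245551]), np.float64(0.0011177963269179687))
R (array([0.55930786, 0.21819551, 0.07477191]), np.float64(0.001166349856083856))
plate (array([ 0.51431356, -0.23112737,  0.07845595]), np.float64(0.000610770822059594))
[0.59144106 0.23122545 0.026     ]
[0.5341953  0.07420772 0.026     ]
[0.48529297 0.08509138 0.026     ]
[0.54177527 0.24713035 0.026     ]
```

View pics/st0.png

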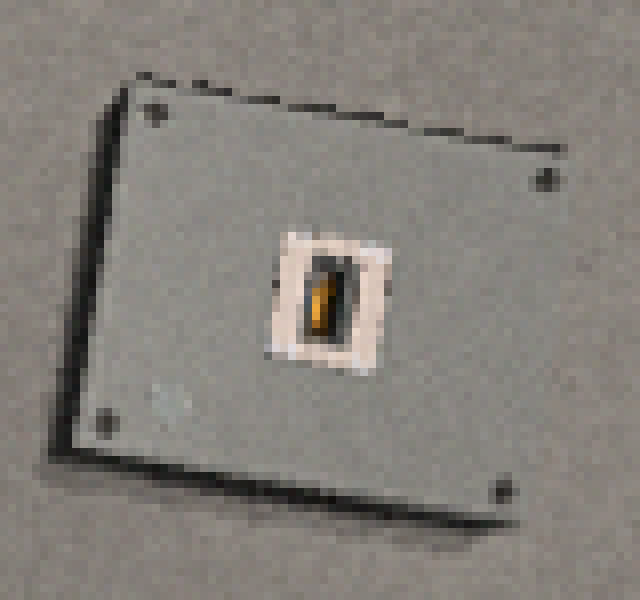

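Heights match: long 92.8 mm (10+82 expected), mid 74.8, short 62.5, plate 78 (expected 75). The spacing of 116 mm is right too. Next: the yaw angles and the move above the rack.

Run:
```python
from h import *
t=cam("top")
P=[plane(t,(370+a/8-.5+.06,190+b/8-.5+.06),.075) for a,b in [(155,113),(545,180),(107,423),(502,490)]]
P=np.array(P);print(P,P.mean(0))
for i,j in [(2,0),(3,1),(0,1),(2,3)]:
    d=P[j]-P[i];print(np.linalg.norm(d),np.degrees(np.arctan2(d[1],d[0])))
s=robot.read_state();M=R.from_rotvec(s["orientation"]).as_matrix();print(s["t"],M.round(3), np.degrees(np.arctan2(M[1,0],M[0,0])))
print("rack ang",np.degrees(np.arctan2(.1074,.0431)))
for n,p,z in [("can_a",(216,150),.165),("can_b",(395,140),.15),("bush",(329,209),.03),("block",(190,210),.05),("blue",(223,212),.03)]:print(n,plane(t,p,z))
```

```text
[[ 0.5809016  -0.17227752  0.075     ]
 [ 0.55788897 -0.30958093  0.075     ]
 [ 0.47267133 -0.15379202  0.075     ]
 [ 0.44957268 -0.29101498  0.075     ]] [ 0.51525864 -0.23166636  0.075     ]
0.10979756504025223 -9.692469836091835
0.10989591700421948 -9.726264927586511
0.13921856032531923 -99.5145796795465
0.13915346941621334 -99.55498470541228
0.4 [[-0.921  0.39  -0.   ]
 [ 0.39   0.921 -0.   ]
 [-0.    -0.    -1.   ]] 157.0369228784825
rack ang 68.13423392059288
can_a [0.7080272  0.29697154 0.165     ]
can_b [ 0.74285207 -0.18101896  0.15      ]
bush [ 0.57173771 -0.00593532  0.03      ]
block [0.56350318 0.39061551 0.05      ]
blue [0.56121429 0.29931745 0.03      ]
```

>>> jog_arm:
  steps:
    - [0, -0.432, -0.296, 0.03, 0, 0, 1.552]
    - [0, -0.432, -0.296, 0.03, 0, 0, 1.552]
    - [0, -0.432, -0.296, 0.03, 0, 0, 1.552]
    - [0, -0.432, -0.296, 0.03, 0, 0, 1.552]
    - [0, -0.432, -0.296, 0.03, 0, 0, 1.552]

```text
t: 1.02
tool_pos: [0.403, 0.288, 0.2149]
orientation: [1.956, 2.458, 0.001]
force: [0.4, 0.5, -0.3]
opening: 0.0928
```

```bash
cat >> h.py <<'E'
def goal(p,yaw):
    s=robot.read_state();M=R.from_rotvec(s["orientation"]).as_matrix()
    c,n=np.cos(np.radians(yaw)),np.sin(np.radians(yaw))
    G=np.array([[c,n,0],[n,-c,0],[0,0,-1]])
    print("t",round(s["t"],3),"pos",s["tool_pos"].round(4),"yaw",np.degrees(np.arctan2(M[1,0],M[0,0])).round(2),"F",s["force"].round(2),"T",s["wrist_torque"].round(3),"op",round(s["opening"],4),"q6",s["q"][5].round(3))
    print("shift",(M.T@(np.array(p)-s["tool_pos"])).round(4),"turn",R.from_matrix(M.T@G).as_rotvec().round(4))
E
python3 -c "
from h import *
goal((.516,.111,.2),68.1)"
```

```text
t 1.025 pos [0.403  0.288  0.2149] yaw 102.98 F [ 0.41  0.46 -0.32] T [-0.094  0.06   0.004] op 0.0928 q6 0.29
shift [-0.1978  0.0703  0.015 ] turn [ 8.000e-04 -3.000e-04  6.089e-01]
```

>>> jog_arm:
  steps:
    - [0, -0.198, 0.07, 0.015, 0, 0, 0.609]
    - [0, -0.198, 0.07, 0.015, 0, 0, 0.609]
    - [0, -0.198, 0.07, 0.015, 0, 0, 0.609]
    - [0, -0.198, 0.07, 0.015, 0, 0, 0.609]
    - [0, -0.198, 0.07, 0.015, 0, 0, 0.609]

```text
t: 1.65
tool_pos: [0.5163, 0.1091, 0.1997]
orientation: [2.606, 1.755, 0.001]
force: [0.5, -0.3, -0.2]
opening: 0.0928
```

```bash
python3 -c "
from h import *
c=cam('wrist');cv2.imwrite('pics/w1.png',c['image'][:,:,::-1])
goal((.516,.111,.2),68.1)
print(proj(c,[(.516,.111,.092)]))"
```

```text
t 1.7 pos [0.5157 0.1104 0.1998] yaw 68.04 F [-0.24  0.69  0.75] T [-0.058  0.152  0.061] op 0.0929 q6 0.496
shift [ 0.0007  0.     -0.0002] turn [ 0.     -0.0007 -0.001 ]
[[321.41429346 197.66395179]]
```

View pics/w1.png

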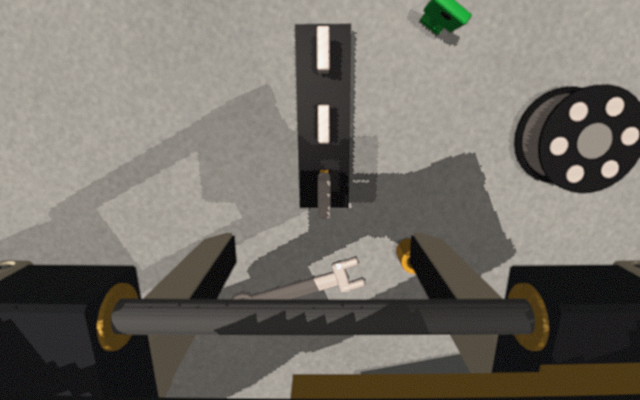

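```bash
python3 -c "
from h import *
c=cam('wrist');goal((.516,.111,.2),68.1)
im=c['image'][150:230,290:360]
cv2.imwrite('pics/w1c.png',cv2.resize(np.clip(im[:,:,::-1].astype(float)*2,0,255).astype(np.uint8),None,fx=7,fy=7,interpolation=cv2.INTER_NEAREST))
P=[]
for z in(.092,):
  for k in (-.016,.016):
    for w in (-.005,.005):
      a=np.radians(68.1);P.append((.516+k*np.cos(a)-w*np.sin(a),.111+k*np.sin(a)+w*np.cos(a),z))
print(proj(c,P))"
```

```text
t 1.75 pos [0.5155 0.1111 0.1999] yaw 68.13 F [-0.54  1.15  1.38] T [-0.062  0.071 -0.038] op 0.093 q6 0.496
shift [ 0.0001  0.0006 -0.0001] turn [ 0.0001 -0.0008  0.0005]
[[328.806166   217.7124834 ]
 [316.54728811 217.72990808]
 [328.94629153 179.35672326]
 [316.29218622 179.37552237]]
```

View pics/w1c.png

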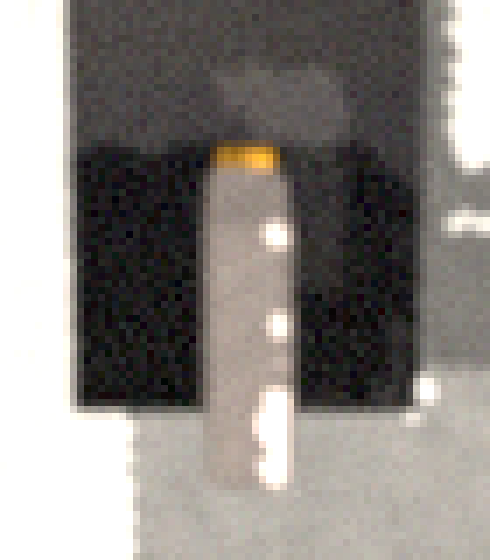

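```bash
python3 -c "
from h import *
c=cam('wrist');goal((.516,.111,.2),68.1)
e=plane(c,(325.3,219.4),.092);a=np.radians(68.1);d=np.array([np.cos(a),np.sin(a),0])
print(e,e+.016*d)
# mid/short keys, white tops
for b in blobs(c,(c['image'].min(2)>190).astype(np.uint8)*255,(300,20,45,130),50):
  print(b)
print(plane(c,(322.7,120),.074),plane(c,(322.7,48),.062))
"
```

```text
t 1.8 pos [0.5153 0.1116 0.2   ] yaw 68.18 F [-0.86 -0.26  0.19] T [-0.088  0.099  0.04 ] op 0.0929 q6 0.496
shift [-0.0003  0.0009  0.    ] turn [ 0.0003 -0.0009  0.0014]
[0.51123067 0.09476862 0.092     ] [0.51719848 0.109614   0.092     ]
(((325.0, 125.5), (35.0, 8.0), 90.0), 277.5)
(((325.0, 49.5), (41.0, 10.0), 90.0), 351.0)
[0.5385321  0.16837947 0.074     ] [0.55935716 0.22018392 0.062     ]
```

>>> jog_arm:
  steps:
    - [0, -0.001, 0.002, 0.05, 0, 0, 0]
    - [0, -0.001, 0.002, 0.09, 0, 0, 0]
    - [0, -0.001, 0.002, 0.09, 0, 0, 0]
    - [0, -0.001, 0.002, 0.09, 0, 0, 0]

```text
t: 2.3
tool_pos: [0.5175, 0.1109, 0.1118]
orientation: [2.6, 1.763, 0.004]
force: [1.5, -1.1, 0.8]
opening: 0.093
```

```bash
python3 -c "
from h import *
c=cam('wrist');cv2.imwrite('pics/w2.png',c['image'][:,:,::-1])
goal((.5169,.11,.071),68.1)"
```

```text
t 2.35 pos [0.5182 0.1108 0.1125] yaw 68.25 F [-0.5  -0.01  0.04] T [-0.052  0.093  0.047] op 0.0932 q6 0.493
shift [-0.0014 -0.001   0.0415] turn [ 0.0033 -0.0025  0.0027]
```

View pics/w2.png

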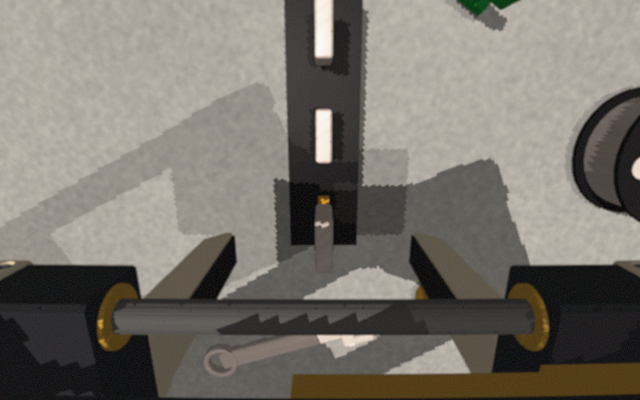

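The long key is at column 324, centred between the fingertips at columns 235 and 412. I'll check its end edge along the tool x before going down.

```bash
python3 -c "
from h import *
c=cam('wrist')
e=plane(c,(323.8,271),.092);a=np.radians(68.1);d=np.array([np.cos(a),np.sin(a),0])
print(e+.016*d)
goal(tuple((e+.016*d)[:2])+(.071,),68.1)"
```

```text
[0.51843846 0.10943984 0.092     ]
t 2.4 pos [0.5185 0.1107 0.1127] yaw 68.23 F [-0.57  0.17 -0.  ] T [-0.033  0.051  0.038] op 0.0927 q6 0.493
shift [-0.0013  0.0003  0.0417] turn [ 0.0039 -0.0028  0.0023]
```

>>> jog_arm:
  steps:
    - [0, -0.001, 0, 0.025, 0.003, -0.002, 0]
    - [0, -0.001, 0, 0.0415, 0.003, -0.002, 0]
    - [0, -0.001, 0, 0.0415, 0.003, -0.002, 0]

```text
t: 2.78
tool_pos: [0.5174, 0.1097, 0.0703]
orientation: [-2.6, -1.762, 0.001]
force: [0.1, 0.7, 1.0]
opening: 0.0929
```

>>> jog_arm:
  steps:
    - [1, 0, 0, 0, 0, 0, 0]
    - [1, 0, 0, 0, 0, 0, 0]
    - [1, 0, 0, 0, 0, 0, 0]
    - [1, 0, 0, 0, 0, 0, 0]
    - [1, 0, 0, 0, 0, 0, 0]
  force: 15

```text
t: 3.4
tool_pos: [0.5175, 0.1097, 0.0704]
orientation: [-2.6, -1.762, 0.001]
force: [-0.3, -0.8, -0.8]
opening: 0.0477
```

```bash
python3 -c "
from h import *
goal((.5179,.1095,.071),68.1)"
```

```text
t 3.4 pos [0.5175 0.1097 0.0704] yaw 68.23 F [-0.26 -0.78 -0.77] T [-0.033  0.093 -0.003] op 0.0477 q6 0.492
shift [-0.      0.0005 -0.0006] turn [-0.0008  0.0001  0.0023]
```

>>> jog_arm:
  steps:
    - [1, 0, 0, 0, 0, 0, 0]
    - [1, 0, 0, 0, 0, 0, 0]
    - [1, 0, 0, 0, 0, 0, 0]
    - [1, 0, 0, 0, 0, 0, 0]
    - [1, 0, 0, 0, 0, 0, 0]

```text
t: 4.03
tool_pos: [0.5174, 0.1097, 0.0704]
orientation: [-2.6, -1.762, 0.001]
force: [0.8, 0.0, -0.4]
opening: 0.0098
```

```bash
python3 -c "
from h import *
goal((.5179,.1095,.071),68.1)"
```

```text
t 4.025 pos [0.5174 0.1097 0.0704] yaw 68.23 F [ 0.84  0.02 -0.38] T [0.002 0.097 0.029] op 0.0098 q6 0.492
shift [-0.      0.0005 -0.0006] turn [-0.0009  0.0001  0.0024]
```

>>> jog_arm:
  steps:
    - [1, 0, 0, 0, 0, 0, 0]
    - [1, 0, 0, -0.01, 0, 0, 0]
    - [1, 0, 0, -0.025, 0, 0, 0]
    - [1, 0, 0, -0.06, 0, 0, 0]
    - [1, 0, 0, -0.11, 0, 0, 0]
  force: 45

```text
t: 4.65
tool_pos: [0.5164, 0.1097, 0.1813]
orientation: [-2.599, -1.761, 0.004]
force: [0.8, 0.1, -0.8]
opening: 0.01
```

```bash
python3 -c "
from h import *
c=cam('wrist');cv2.imwrite('pics/w3.png',c['image'][:,:,::-1])
goal((.515,-.2315,.2),170.4)"
```

```text
t 4.7 pos [0.5205 0.1102 0.1903] yaw 68.24 F [2.72 0.54 4.99] T [ 0.01  -0.022 -0.073] op 0.0097 q6 0.492
shift [-0.3194  0.1216 -0.0102] turn [ 0.0092  0.0032 -1.783 ]
```

View pics/w3.png

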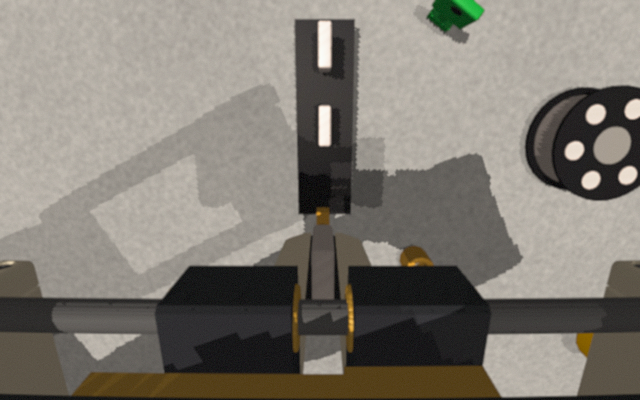

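Key held and lifted, with the bit at (322,216). The two other keys are still in the rack at (324,45) and (324,126). Now I'll carry it near the station, stopping offset so the slot stays visible.

>>> jog_arm:
  steps:
    - [1, -0.064, 0.024, -0.002, 0, 0, -0.17]
    - [1, -0.127, 0.048, -0.004, 0, 0, -0.35]
    - [1, -0.19, 0.072, -0.006, 0, 0, -0.53]
    - [1, -0.25, 0.095, -0.008, 0, 0, -0.71]
    - [1, -0.29, 0.11, -0.01, 0, 0, -0.89]

```text
t: 5.32
tool_pos: [0.5161, -0.1761, 0.2004]
orientation: [1.646, 2.667, 0.01]
force: [1.3, -0.2, -0.1]
opening: 0.0093
```

```bash
python3 -c "
from h import *
goal((.554,-.238,.195),170.4)"
```

```text
t 5.325 pos [ 0.5161 -0.1761  0.2004] yaw 116.64 F [ 1.34 -0.24 -0.06] T [-0.042 -0.031  0.033] op 0.0093 q6 -0.892
shift [-0.0723  0.0061  0.0057] turn [ 0.0071  0.0079 -0.9382]
```

>>> jog_arm:
  steps:
    - [1, -0.07, 0.006, 0.006, 0, 0, -0.19]
    - [1, -0.07, 0.006, 0.006, 0, 0.0, -0.37]
    - [1, -0.07, 0.006, 0.006, 0.003, 0.003, -0.56]
    - [1, -0.07, 0.006, 0.006, 0.005, 0.006, -0.75]
    - [1, -0.07, 0.006, 0.006, 0.007, 0.008, -0.938]

```text
t: 5.95
tool_pos: [0.5531, -0.2362, 0.1959]
orientation: [0.264, 3.13, -0.0]
force: [-0.6, -0.0, 0.1]
opening: 0.0097
```

>>> jog_arm:
  steps:
    - [1, 0, 0, 0, 0, 0, 0]
    - [1, 0, 0, 0, 0, 0, 0]

```text
t: 6.2
tool_pos: [0.5533, -0.2362, 0.1966]
orientation: [0.27, 3.128, -0.001]
force: [1.2, -0.2, -0.3]
opening: 0.0098
```

```bash
python3 -c "
from h import *
c=cam('wrist');cv2.imwrite('pics/w4.png',c['image'][:,:,::-1])
goal((.515,-.2315,.15),170.4)
print(proj(c,[(.515,-.2315,.075)]))"
```

```text
t 6.25 pos [ 0.5532 -0.2362  0.1964] yaw 170.16 F [ 0.09  0.21 -0.95] T [-0.029 -0.055 -0.009] op 0.0095 q6 -1.888
shift [ 0.0385 -0.0019  0.0464] turn [-0.0002  0.0015 -0.0041]
[[320.35552311 149.4100086 ]]
```

View pics/w4.png

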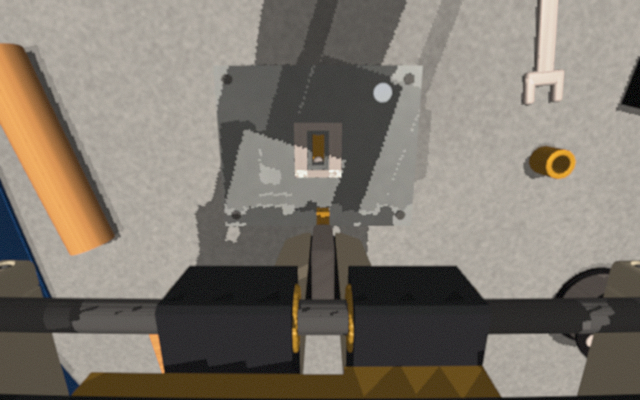

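```bash
python3 -c "
import cv2,numpy as np
im=cv2.imread('pics/w4.png')[110:230,280:365].astype(float)*1.6
cv2.imwrite('pics/w4c.png',cv2.resize(np.clip(im,0,255).astype(np.uint8),None,fx=5,fy=5,interpolation=cv2.INTER_NEAREST))
"
```

```text
(no output)
```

View pics/w4c.png

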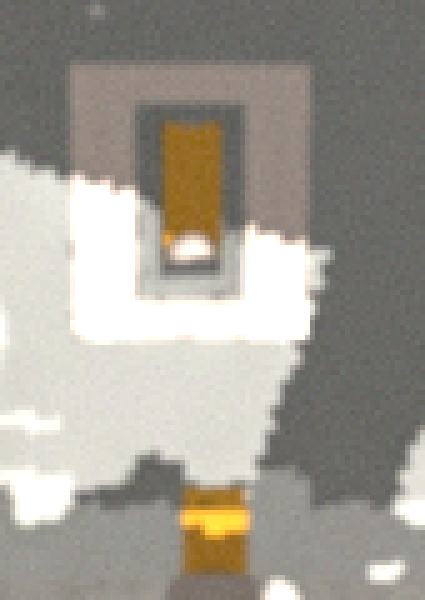

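```bash
python3 -c "
from h import *
c=cam('wrist');s=robot.read_state()
M=R.from_rotvec(s['orientation']).as_matrix()
tl=lambda P:(M.T@(P-s['tool_pos']))
print('slot corners')
C=[plane(c,p,.075) for p in [(306.7,130.1),(328.7,130.1),(327.8,169.5),(306.7,169.5)]];C=np.array(C);m=C.mean(0);print(C.round(4),m,tl(m))
print([np.linalg.norm(C[i]-C[(i+1)%4]).round(4) for i in range(4)])
C=[plane(c,p,.075) for p in [(293.8,122.1),(341.5,122.1),(341.5,177.9),(293.8,177.9)]];C=np.array(C);m=C.mean(0);print('plate',m,tl(m),[np.linalg.norm(C[i]-C[(i+1)%4]).round(4) for i in range(4)])
d=C[0]+C[1]-C[2]-C[3];print('yaw',np.degrees(np.arctan2(d[1],d[0])))
z=s['tool_pos'][2]
for p,zz in [((322.6,206.9),z-.0604),((322.6,213),z-.054),((316.2,213),z-.05),((329.5,213),z-.05)]:
  print('bit',tl(plane(c,p,zz)))
goal((.515,-.2315,.15),170.4)
"
```

```text
slot corners
[[ 0.4978 -0.2396  0.075 ]
 [ 0.5008 -0.2222  0.075 ]
 [ 0.5323 -0.2283  0.075 ]
 [ 0.5293 -0.2454  0.075 ]] [ 0.51503956 -0.23387476  0.075     ] [ 0.03807339 -0.00422709  0.12119997]
[np.float64(0.0176), np.float64(0.032), np.float64(0.0174), np.float64(0.032)]
plate [ 0.5154622 -0.2338038  0.075    ] [ 0.03766899 -0.00408524  0.12120044] [np.float64(0.0379), np.float64(0.0454), np.float64(0.0396), np.float64(0.0454)]
yaw 169.9120172245041
bit [ 0.00865403 -0.00014009  0.06038959]
bit [ 0.00651877 -0.00014725  0.05399217]
bit [ 0.00784565 -0.00419893  0.04999096]
bit [0.00783394 0.00421834 0.04999015]
t 6.3 pos [ 0.5531 -0.2362  0.1962] yaw 170.2 F [ 0.   -0.09 -0.83] T [0.014 0.021 0.024] op 0.01 q6 -1.889
shift [ 0.0384 -0.0019  0.0462] turn [-0.0001  0.0012 -0.0034]
```

Slot seen by the wrist camera at (318,150), held bit at (323,207). The wrist estimate agrees with the actual grasp to about 0.2 mm, while the two fixed views were off by about 1.6 mm. I'll trust the wrist for the slot position and hover 5 mm above it.

>>> jog_arm:
  steps:
    - [1, 0.02, -0.002, 0.02, 0, 0, 0]
    - [1, 0.0385, -0.004, 0.04, 0, 0.001, 0]
    - [1, 0.0385, -0.004, 0.053, 0, 0.001, 0]
    - [1, 0.0385, -0.004, 0.053, 0, 0.001, 0]
    - [1, 0.0385, -0.004, 0.053, 0, 0.001, 0]

```text
t: 6.92
tool_pos: [0.5156, -0.2338, 0.1441]
orientation: [0.268, 3.129, -0.001]
force: [-0.8, -0.2, 0.0]
opening: 0.0095
```

```bash
python3 -c "
from h import *
c=cam('wrist');c2=cam('scene')
goal((.5153,-.2335,.095),170.2)
im=c['image'][110:290,270:380,::-1].astype(float)*1.5
a=cv2.resize(np.clip(im,0,255).astype(np.uint8),None,fx=3.3,fy=3.3,interpolation=cv2.INTER_CUBIC)
b=cv2.resize(np.ascontiguousarray(c2['image'][90:210,190:310,::-1]),(420,420),interpolation=cv2.INTER_CUBIC)
o=np.zeros((594,a.shape[1]+420,3),np.uint8);o[:a.shape[0],:a.shape[1]]=a;o[:420,a.shape[1]:]=b;cv2.imwrite('pics/w5.png',o)
"
```

```text
t 7.025 pos [ 0.5156 -0.2339  0.1443] yaw 170.2 F [ 0.11 -0.12 -1.05] T [-0.02   0.002  0.019] op 0.0097 q6 -1.916
shift [0.0004 0.0004 0.0493] turn [-0.0007  0.0019  0.0001]
```

View pics/w5.png

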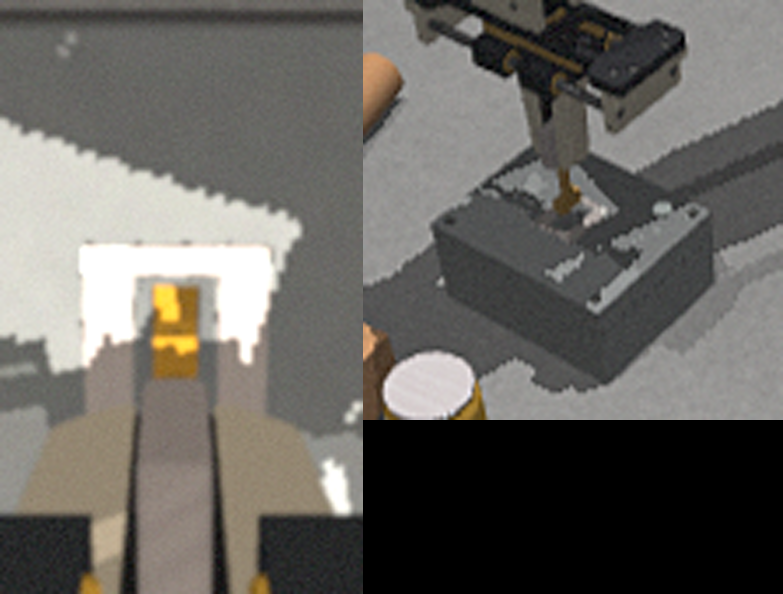

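The bit (columns 152–198 of the crop) is centred over the slot (134–219). Now I'll go down gently.

>>> jog_arm:
  steps:
    - [1, 0, 0, 0.006, 0, 0.001, 0]
    - [1, 0, 0, 0.011, 0, 0.001, 0]
    - [1, 0, 0, 0.015, 0, 0.001, 0]
    - [1, 0, 0, 0.018, 0, 0.001, 0]

```text
t: 7.52
tool_pos: [0.5154, -0.2338, 0.1257]
orientation: [0.268, 3.13, -0.001]
force: [0.4, 0.3, -0.9]
opening: 0.0102
```

```bash
python3 -c "
from h import *
goal((.5153,-.2335,.095),170.2)"
```

```text
t 7.525 pos [ 0.5154 -0.2338  0.1257] yaw 170.2 F [ 0.43  0.29 -0.9 ] T [-0.028  0.018  0.036] op 0.0102 q6 -1.916
shift [0.0001 0.0003 0.0307] turn [-0.0005  0.0002 -0.    ]
```

>>> jog_arm:
  steps:
    - [1, 0, 0, 0.003, 0, 0, 0]
    - [1, 0, 0, 0.006, 0, 0, 0]
    - [1, 0, 0, 0.009, 0, 0, 0]
    - [1, 0, 0, 0.012, 0, 0, 0]
    - [1, 0, 0, 0.014, 0, 0, 0]

```text
t: 8.15
tool_pos: [0.5154, -0.2338, 0.1115]
orientation: [0.268, 3.13, -0.001]
force: [0.1, -0.6, -0.2]
opening: 0.0097
```

```bash
python3 -c "
from h import *
goal((.5153,-.2335,.095),170.2)"
```

```text
t 8.15 pos [ 0.5154 -0.2338  0.1115] yaw 170.2 F [ 0.07 -0.6  -0.2 ] T [ 0.012 -0.014  0.004] op 0.0097 q6 -1.916
shift [0.0001 0.0003 0.0165] turn [-0.0004  0.0002  0.    ]
```

>>> jog_arm:
  steps:
    - [1, 0, 0, 0.002, 0, 0, 0.03]
    - [1, 0, 0, 0.003, 0, 0, -0.03]
    - [1, 0, 0, 0.004, 0, 0, 0.03]
    - [1, 0, 0, 0.005, 0, 0, -0.03]

```text
t: 8.65
tool_pos: [0.515, -0.234, 0.1066]
orientation: [-0.223, -3.133, 0.001]
force: [-2.5, -0.6, 1.6]
opening: 0.0098
```

>>> jog_arm:
  steps:
    - [1, 0, 0, 0.001, 0, 0, 0.06]
    - [1, 0, 0, 0.002, 0, 0, 0.0]
    - [1, 0, 0, 0.003, 0, 0, 0.06]
    - [1, 0, 0, 0.003, 0, 0, 0.0]

```text
t: 9.15
tool_pos: [0.515, -0.2342, 0.1037]
orientation: [-0.225, -3.133, 0.002]
force: [-0.2, -1.1, -0.4]
opening: 0.0097
```

>>> jog_arm:
  steps:
    - [1, 0, 0, 0.001, 0, 0, 0.06]
    - [1, 0, 0, 0.002, 0, 0, 0.0]
    - [1, 0, 0, 0.003, 0, 0, 0.06]
    - [1, 0, 0, 0.004, 0, 0, 0.0]

```text
t: 9.65
tool_pos: [0.5152, -0.2344, 0.1]
orientation: [0.227, 3.133, -0.002]
force: [-0.5, -0.4, 0.6]
opening: 0.0098
```

```bash
python3 -c "
from h import *
goal((.5153,-.2335,.095),170.2)"
```

```text
t 9.65 pos [ 0.5152 -0.2344  0.1   ] yaw 171.72 F [-0.51 -0.38  0.62] T [-0.003  0.053 -0.013] op 0.0098 q6 -1.943
shift [0.0001 0.0009 0.005 ] turn [-0.0015  0.0003  0.0266]
```

>>> jog_arm:
  steps:
    - [1, 0, 0.0005, 0.001, 0, 0, 0.06]
    - [1, 0, 0.0005, 0.002, 0, 0, 0.0]
    - [1, 0, 0.0005, 0.0025, 0, 0, 0.03]

```text
t: 10.02
tool_pos: [0.5154, -0.2339, 0.0976]
orientation: [0.278, 3.129, -0.002]
force: [-0.9, 0.9, 0.8]
opening: 0.0097
```

>>> jog_arm:
  steps:
    - [1, 0, 0, 0.0008, 0, 0, 0]
    - [1, 0, 0, 0.0016, 0, 0, 0.0]

```text
t: 10.28
tool_pos: [0.5154, -0.234, 0.0961]
orientation: [0.279, 3.129, -0.003]
force: [-1.5, -0.4, 1.5]
opening: 0.01
```

```bash
python3 -c "
from h import *
goal((.5153,-.2335,.095),170.2)
c=cam('wrist');c2=cam('scene')
goal((.5153,-.2335,.095),170.2)
im=c['image'][110:290,270:380,::-1].astype(float)*1.5
a=cv2.resize(np.clip(im,0,255).astype(np.uint8),None,fx=3.3,fy=3.3,interpolation=cv2.INTER_CUBIC)
b=cv2.resize(np.ascontiguousarray(c2['image'][110:190,200:280,::-1]),(420,420),interpolation=cv2.INTER_CUBIC)
o=np.zeros((594,a.shape[1]+420,3),np.uint8);o[:a.shape[0],:a.shape[1]]=a;o[:420,a.shape[1]:]=b;cv2.imwrite('pics/w6.png',o)
"
```

```text
t 10.275 pos [ 0.5154 -0.234   0.0961] yaw 169.81 F [-1.46 -0.39  1.5 ] T [ 0.069  0.152 -0.009] op 0.01 q6 -1.908
shift [0.0001 0.0005 0.0011] turn [-0.0017  0.0004 -0.0069]
t 10.375 pos [ 0.5153 -0.234   0.0959] yaw 169.84 F [ 0.65  0.12 -0.68] T [-0.001  0.077  0.007] op 0.0096 q6 -1.909
shift [0.0001 0.0004 0.0009] turn [-0.0016  0.0003 -0.0064]
```

View pics/w6.png

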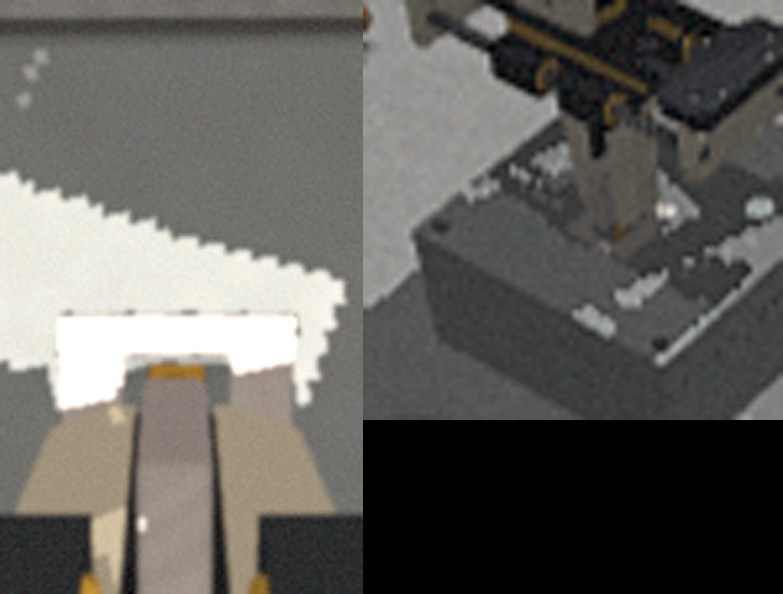

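The handle's lower edge sits at the same crop row (about 380) as before insertion, so it hasn't slipped in the grip. I'll press on to feel the bottom.

>>> jog_arm:
  steps:
    - [1, 0, 0, 0.001, 0, 0, 0.02]
    - [1, 0, 0, 0.0015, 0, 0, -0.02]
    - [1, 0, 0, 0.002, 0, 0, 0.0]

```text
t: 10.75
tool_pos: [0.5157, -0.2342, 0.0953]
orientation: [0.279, 3.128, -0.003]
force: [-4.9, 2.1, 13.8]
opening: 0.0099
```

```bash
python3 -c "
from h import *
goal((.5153,-.2335,.095),170.2)"
```

```text
t 10.75 pos [ 0.5157 -0.2342  0.0953] yaw 169.79 F [-4.94  2.07 13.82] T [0.642 1.239 0.064] op 0.0099 q6 -1.908
shift [0.0005 0.0006 0.0003] turn [-0.0019  0.0011 -0.0072]
```

>>> jog_arm:
  steps:
    - [1, 0, 0, 0.0012, 0, 0, 0.05]
    - [1, 0, 0, 0.0012, 0, 0, -0.05]
    - [1, 0, 0, 0.0012, 0, 0, 0.05]
    - [1, 0, 0, 0.0012, 0, 0, -0.05]
    - [1, 0, 0, 0.0012, 0, 0, 0]

```text
t: 11.38
tool_pos: [0.5161, -0.2346, 0.0953]
orientation: [0.28, 3.127, -0.004]
force: [-3.2, 1.5, 8.7]
opening: 0.0099
```

```bash
python3 -c "
from h import *
goal((.5153,-.2335,.095),170.2)"
```

```text
t 11.375 pos [ 0.5161 -0.2346  0.0953] yaw 169.77 F [-3.21  1.54  8.73] T [ 0.174  0.675 -0.047] op 0.0099 q6 -1.908
shift [0.001  0.0009 0.0003] turn [-0.0026  0.0023 -0.0075]
```

Firm bottom at TCP z = 95.3 mm, where the fully seated pose is expected, and more pushing and twisting takes it no deeper. Now the clockwise turn (positive about the tool z).

>>> jog_arm:
  steps:
    - [1, 0.0006, 0.0003, 0, 0, 0, 0.1]
    - [1, 0.0006, 0.0003, 0, 0, 0, 0.22]
    - [1, 0.0006, 0.0003, 0, 0, 0, 0.36]
    - [1, 0.0006, 0.0003, 0, 0, 0, 0.5]
    - [1, 0.0006, 0.0003, 0, 0, 0, 0.62]
  force: 55

```text
t: 12.0
tool_pos: [0.5158, -0.2339, 0.0954]
orientation: [1.227, 2.889, -0.002]
force: [-0.2, 1.7, 1.8]
opening: 0.0095
```

```bash
python3 -c "
from h import *
goal((.5153,-.2338,.0953),70)"
```

```text
t 12.0 pos [ 0.5158 -0.2339  0.0954] yaw 133.96 F [-0.17  1.72  1.82] T [0.266 0.053 0.097] op 0.0095 q6 -1.282
shift [ 0.0004 -0.0003  0.0001] turn [0.0017 0.0032 1.1163]
```

>>> jog_arm:
  steps:
    - [1, 0, 0, 0, 0, 0, 0.15]
    - [1, 0, 0, 0, 0, 0, 0.3]
    - [1, 0, 0, 0, 0, 0, 0.45]
    - [1, 0, 0, 0, 0, 0, 0.6]
    - [1, 0, 0, 0, 0, 0, 0.75]

```text
t: 12.62
tool_pos: [0.5156, -0.234, 0.0954]
orientation: [2.206, 2.232, -0.001]
force: [-2.6, -0.6, 2.6]
opening: 0.0096
```

```bash
python3 -c "
from h import *
goal((.5153,-.2338,.0953),72.6)"
```

```text
t 12.625 pos [ 0.5156 -0.234   0.0954] yaw 90.66 F [-2.59 -0.62  2.61] T [-0.185  0.582  0.119] op 0.0096 q6 -0.526
shift [ 0.0002 -0.0003  0.0001] turn [0.0021 0.0025 0.3152]
```

>>> jog_arm:
  steps:
    - [1, 0, 0, 0, 0.001, 0.001, 0.1]
    - [1, 0, 0, 0, 0.001, 0.001, 0.2]
    - [1, 0, 0, 0, 0.001, 0.001, 0.26]
    - [1, 0, 0, 0, 0.001, 0.001, 0.3]
    - [1, 0, 0, 0, 0.001, 0.001, 0.32]

```text
t: 13.25
tool_pos: [0.5155, -0.234, 0.0954]
orientation: [2.536, 1.851, -0.001]
force: [-0.8, 1.6, 2.3]
opening: 0.0096
```

```bash
python3 -c "
from h import *
goal((.5153,-.2338,.0953),72.6)"
```

```text
t 13.25 pos [ 0.5155 -0.234   0.0954] yaw 72.26 F [-0.83  1.59  2.26] T [-0.143  0.554  0.183] op 0.0096 q6 -0.206
shift [ 0.0001 -0.0003  0.0001] turn [ 0.0011  0.0015 -0.006 ]
```

>>> jog_arm:
  steps:
    - [1, 0, 0, 0, 0, 0, 0.02]
    - [1, 0, 0, 0, 0, 0, 0.04]
    - [1, 0, 0, 0, 0, 0, 0.04]

```text
t: 13.62
tool_pos: [0.5155, -0.234, 0.0954]
orientation: [2.573, 1.8, -0.001]
force: [-1.3, -0.4, 2.1]
opening: 0.0099
```

```bash
python3 -c "
from h import *
goal((.5153,-.2338,.0953),72.6)"
```

```text
t 13.625 pos [ 0.5155 -0.234   0.0954] yaw 69.95 F [-1.34 -0.35  2.12] T [-0.126  0.509  0.148] op 0.0099 q6 -0.165
shift [ 0.0001 -0.0002  0.0001] turn [ 0.001   0.0015 -0.0463]
```

>>> jog_arm:
  steps:
    - [1, 0, 0, 0, 0, 0, 0.02]
    - [1, 0, 0, 0, 0, 0, 0.04]
    - [1, 0, 0, 0, 0, 0, 0.05]
    - [1, 0, 0, 0, 0, 0, 0.05]

```text
t: 14.12
tool_pos: [0.5155, -0.234, 0.0954]
orientation: [2.617, 1.735, -0.001]
force: [-1.5, 0.0, 1.9]
opening: 0.01
```

```bash
python3 -c "
from h import *
goal((.5153,-.2338,.0953),72.6)"
```

```text
t 14.125 pos [ 0.5155 -0.234   0.0954] yaw 67.08 F [-1.48  0.04  1.93] T [-0.117  0.502  0.367] op 0.01 q6 -0.115
shift [ 0.0001 -0.0002  0.0001] turn [ 0.0011  0.0015 -0.0963]
```

>>> jog_arm:
  steps:
    - [1, 0, 0, 0, 0, 0, 0.02]
    - [1, 0, 0, 0, 0, 0, 0.02]
    - [1, 0, 0, 0, 0, 0, 0.02]

```text
t: 14.5
tool_pos: [0.5155, -0.234, 0.0954]
orientation: [2.634, 1.709, -0.001]
force: [-1.3, -0.6, 1.4]
opening: 0.0099
```

```bash
python3 -c "
from h import *
goal((.5153,-.2338,.0953),72.6)
c=cam('wrist');c2=cam('scene');c3=cam('top')
goal((.5153,-.2338,.0953),72.6)
im=c['image'][110:290,270:380,::-1].astype(float)*1.5
a=cv2.resize(np.clip(im,0,255).astype(np.uint8),None,fx=3.3,fy=3.3,interpolation=cv2.INTER_CUBIC)
b=cv2.resize(np.ascontiguousarray(c2['image'][110:190,200:280,::-1]),(420,420),interpolation=cv2.INTER_CUBIC)
o=np.zeros((594,a.shape[1]+420,3),np.uint8);o[:a.shape[0],:a.shape[1]]=a;o[:420,a.shape[1]:]=b;cv2.imwrite('pics/w7.png',o)
cv2.imwrite('pics/s7.png',c2['image'][:,:,::-1])
"
```

```text
t 14.5 pos [ 0.5155 -0.234   0.0954] yaw 65.95 F [-1.33 -0.62  1.39] T [-0.134  0.497  0.493] op 0.0099 q6 -0.096
shift [ 0.0001 -0.0003  0.0001] turn [ 0.0011  0.0015 -0.1161]
t 14.65 pos [ 0.5155 -0.234   0.0954] yaw 65.94 F [-0.14 -0.49  2.22] T [-0.134  0.527  0.444] op 0.0096 q6 -0.096
shift [ 0.0001 -0.0003  0.0001] turn [ 0.0012  0.0015 -0.1162]
```

View pics/w7.png

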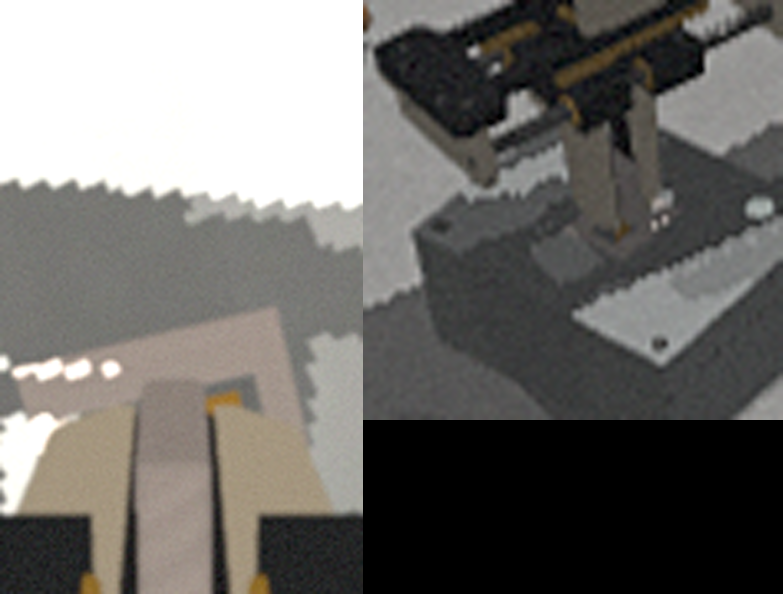

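View pics/s7.png

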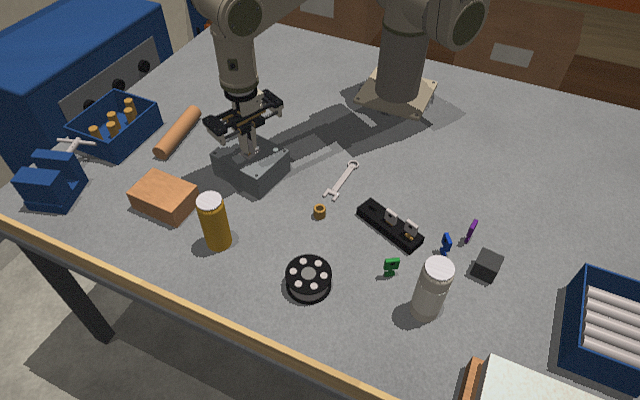

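The key handle is gripped square between the pads, turned about 104° from the slot direction (seated, TCP z = 95.4 mm). The torque rose from about 0.15 to 0.45 Nm, so it is on the stop. The two other keys (391,216) and (411,230) and all the bystanders are where they were. Handing in.

```bash
python3 -c "
from h import *
print(robot.close_job())
goal((.5153,-.2338,.0953),72.6)"
```

```text
the job is handed in; nothing more can be done
None
the job is handed in; nothing more can be done
```

The longest key is fully in the lock and turned clockwise to its stop. I handed the job in at about 14.7 s, with the key still gripped at 55 N and held against the spring.

- **Key choice:** I measured the three key tops at 93, 75 and 62 mm from two views and took the tallest from its end pocket.
- **Insertion:** With small back-and-forth twists it went down until it hit bottom at TCP z = 95.3 mm, matching the expected 95.4 mm. Another push with twisting, at about 9–14 N, took it no deeper. No clear catch at the two pins showed in the readings taken between moves.
- **Turn:** I turned it about 104° from the slot direction, slightly past the expected 97° (stop plus play). The torque rose from about 0.15 to about 0.45 Nm, which shows it is against the stop.
- **Last checks:** The final pose and torque stayed steady and the grip opening stayed at 9.6–9.9 mm. In the last scene picture the other two keys and the bystanders look unmoved.
- **One disagreement:** The fixed cameras and the wrist camera differed by about 2 mm on the slot position. I went with the wrist camera, and the key entered without resistance.

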